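# Refit the honed blade of a floor scraper

### The arm

A 6-joint arm with a two-finger parallel gripper is mounted at the origin on the work surface. World frame = base frame: x ahead of the robot, y to its left, z up, the work surface at z = 0. Lengths are in m, angles in rad, forces in N, time in s.
With the tool pointing down it reaches from about 0.35 to 0.875 m from the base axis. Payload 15.5 kg.
Tool frame: the origin (TCP) lies midway between the tips of the shut fingers; the grasp point (between the pads) lies 19 mm behind it; x points along the fingers, y is the direction in which the jaws open and shut, and the axes are right-handed (so a half turn about x gives the same grasp; the last joint's range is limited). The gripper opens to 85 mm and grips with 20 to 120 N. Pads are 22 mm wide; open, the fingers measure 114 mm over their backs; the gripper's body (76 mm by 85 mm) begins 54 mm behind the grasp point. The pads swing forward as they close: fully open they stand 13 mm farther back than shut.
Start: joints at [-1.423, 0.494, 1.345, -0, 1.302, -0.096], TCP at [0.15, -0.607, 0.231] pointing down, gripper open.
Joint ranges: [-2.91, 2.91], [-0.82, 2.16], [0.22, 2.67], [-1.22, 4.37], [0.12, 2.79], [-3.08, 3.08]. Speed limits (rad/s): [1.89, 1.89, 2.57, 3.01, 3.01, 3.01].

### API

Orientations are given as a unit quaternion [x, y, z, w].
In Python, from workcell import bot gives the robot as it stands.
- The arm moves only by the shell command python3 -m crank 'ROWS' [FORCE]. ROWS is JSON, a list of rows, each a list of 3 entries, a list of its own where there are three numbers: the opening in per cent of the stroke, from 0 (shut) to 100 (fully open), then the shift along the tool's x, y, z in mm, then the turn about the tool's x in degrees. A call has 1 to 20 rows; each row shifts and turns the commanded pose from where the row before left it, along the tool's axes as they then stand; what a row does not reach is not made up. A row lasts 1/8 s, in which the tool goes at most 62.5 mm and 10.7 degrees, less where a joint would pass 70% of its speed; a pose out of reach is approached as far as the arm can. A call is refused whole if a number of a shift passes 62.5 or a number of a turn 10.7, either way. A call with a gripper value outside its range is refused whole. The fingers move at their own pace and stop on an object; FORCE is the grip in N (left out, the last holds). Time passes only in rows, so rows that do not move let the fingers close. It gives the time, the measured TCP pose, the force and the opening at its end, in the units of the state.
- bot.sense(): the state, without advancing time (a new reading comes with each control period).
- bot.get_image(name): name is "scene" or "top" or "wrist"; returns a dict with "color" (480x640x3 uint8, blue, green, red), "depth" (480x640 float32, m along the optical axis (not along the pixel's ray), 0 where there is no reading), "fov_y" (degrees; the focal length in pixels is half the picture's height over the tangent of half this angle, whatever the lens; pixels are square), "cx", "cy" (the principal point, pixels), "extrinsics" (4x4, takes a point from world to camera coordinates). Camera axes: x right, y down, z forward; pixel columns grow to the right and rows downward; lengths in m; the calibration is good to about 2 mm. A picture is of the moment at which its call begins.
- bot.finish_job(): hands the job in, once; it reports no verdict.
The state is a dict: "clock": time; "qpos": joint angles; "joint_velocities": joint speeds; "tau": joint torques, N m; "eef_pos": TCP position; "orientation": TCP orientation; "contact_force": force on the tool from outside, world axes, zero at the start; "ft_torque": the same for the moment, N m; "grip_width": finger opening in m.
Only numpy, scipy, OpenCV 4.12 (cv2) and the standard library are available. Lean on these libraries where they do the work, as an engineer would, in place of code of your own. Each camera call takes 0.05 s, during which the arm holds its last target.

### The job

Refit the freshly honed bright blade to the floor scraper held in the vise: take it off the whetstone, lay it flat on the scraper's bed with its notch towards the brass locating pin, feel the notch over the pin and slide it gently back, never forcing it, until it is square and fully home against the stop bar. Then swing the clamp lever over and press it fully down onto the blade, and let go. Do not disturb the other tools or the worn blade.

Things in the scene. Friction and masses are not known exactly. Their poses are not given: they have to be found in the camera images.
- scraper: Hand floor scraper (dark bed, red rear block, yellow-black handle), shank in a blue bench vise; fixed. Origin on the bench below the middle of the pin's slot. +x: along the bed from its open front to the stop bar, hinge, vise; +y: side of the vise screw. Vise jaws x 95 to 175, y -55 to 51, to z 121. Red block x 37 to 73, y -30 to 30, top z 115, hinge lugs to z 139.
- bed (a point): On the level top of the bed, above the scraper's origin (z 115), same axes. Bed 44 wide (y) from x -22 to 40; its front tongue, x -65 to -22, only 20 wide; free air beside and under. The brass locating pin (pin_c0; 8 diameter, 8 high, rigid) is bolted in a cross slot through this point, to set the blade off to one side: x = 0, y anywhere from -10 to 10, not measured.
- stop_face (a point): Middle of the front face of the fixed steel stop bar (stop_bar_c0; 44 wide in y, 7 high), at bed level, 12 behind point bed (pin's axis) in x; same axes. The blade is home when its rear edge lies flush and square on this face with the pin in its notch, so sideways it lies where the pin puts it. With the notch beside the pin, its rear edge meets the pin 16 short of home.
- blade: Fresh blade: bright steel plate 100 x 60 x 4, about 0.17 kg, flat on the whetstone (27 high), overhanging its long sides by 5. Origin: centre of its underside; x along its length, +x to the notched rear edge (x = 50), cutting edge at x = -50; z up. Notch mid rear edge: 20 deep, 10 wide, straight-sided. Grip it by its long sides, 60 apart.
- pin_seat (a point): Point in the blade's notch at blade x = 38, y = 0, half its thickness up: where the pin's axis is when the blade is home (12 ahead of the rear edge; the pin has 1 mm of play to each side there and the notch's bottom stays clear of it).
- whetstone: Brown whetstone, 180 x 50, 27 high on its rubber foot, fixed; the fresh blade lies on it. Origin under its centre, x along its length.
- lever (a joint): Forked clamp lever, hinged behind the stop. 0 = fully down, its feet on a 4 mm blade on the bed; it starts thrown back at 1.65 to 2.0 rad (upright or a little beyond). It stays where it is left: hinge drag 0.15 N m, about 1.5 N at the bar.
- lever_bar (a point): Middle of the lever's red cross bar (12 diameter, 50 long, along the scraper's y), the part to push. It turns about lever_hinge in the scraper's x-z plane at radius 106; with the lever down it lies at scraper x = -55, z = 144.
- lever_hinge (a point): The lever's hinge axis (along the scraper's y), at scraper x = 50, z = 130.
- worn_blade: Old blade, rusty brown and shorter (80 x 60 x 4), lying on a block of wood 27 high; to be left. Origin 30 mm from its cutting edge, underside.
- trowel: Notched steel trowel with a wooden handle, about 140 x 280, 67 high; to be left.
- brush: Paint brush 240 long, flat on the bench; to be left.
- screwdriver: Screwdriver 200 long with a red handle; to be left.
- knife: Yellow and black trimming knife about 145 long; to be left.
- tape: Roll of masking tape, 100 diameter, 25 high; to be left.
- oil: Black oil bottle with a red cap, 56 diameter, 140 high; to be left.
- hammer: Hammer 270 long with an orange handle; to be left.

How it is judged:
By the outcome, as a careful person would: the job done as asked, in the order asked, and still so for the second after the job is handed in, with the robot touching nothing.
It also fails if it takes over 72 s, if anything falls off the work surface, if the arm or the gripper's body presses on something with over 40 N, if the wrist force passes 120 N, or if a joint passes its speed limit or range.

## Working session

There is one attempt and no reset: what is moved stays moved. The work goes in short steps, Python scripts to look and compute and a shell command to move; the robot and the scene stay as the last step left them, time stands still between calls to the robot, and variables do not carry over. Pictures are saved under pics/ and viewed, and the job is handed in when it is done.

```bash
ls; mkdir -p pics; python3 - <<'E'
from workcell import bot
import cv2
print(bot.sense())
for n in ["scene","top","wrist"]:
    im=bot.get_image(n)
    cv2.imwrite(f"pics/{n}0.png",im["color"])
    print(n,im["fov_y"],im["cx"],im["cy"],im["extrinsics"].round(4).tolist())
E
```

```text
pics
{'clock': 0.0, 'qpos': array([-1.42352904e+00,  4.94161599e-01,  1.34613838e+00,  2.33315488e-05,
        1.30253617e+00, -9.54695497e-02]), 'joint_velocities': array([-4.30921105e-04, -2.50657901e-05,  1.33494567e-03,  1.58236178e-03,
       -8.72188884e-04,  1.37389652e-04]), 'tau': array([ 2.16315377e-03, -8.82155442e+01, -3.83871889e+01, -1.78539981e-04,
        1.01316429e-02,  1.61641623e-05]), 'eef_pos': array([ 0.15019879, -0.60629791,  0.23071124]), 'orientation': array([-0.70190192, -0.0860474 ,  0.70190879, -0.085168  ]), 'contact_force': array([ 0.38779292, -0.08108245,  0.80293116]), 'ft_torque': array([ 0.01984068, -0.02051116, -0.0268531 ]), 'grip_width': 0.08549887924122138}
scene 44.92033537962964 323.6226960035722 239.95375291805925 [[0.7391, 0.6735, -0.01, -0.424], [0.4877, -0.5452, -0.6818, -0.224], [-0.4647, 0.4991, -0.7314, 1.7631], [0.0, 0.0, 0.0, 1.0]]
top 43.63151103091657 328.88633297822014 244.9777899944392 [[-0.0214, -0.9998, -0.0022, 0.004], [-0.9907, 0.0215, -0.1347, 0.5981], [0.1347, -0.0007, -0.9909, 1.4054], [0.0, 0.0, 0.0, 1.0]]
wrist 71.86141311850628 323.4144046226348 247.01246573667802 [[0.2405, -0.9707, -0.001, -0.6242], [-0.9336, -0.2316, 0.2736, -0.0356], [-0.2658, -0.0649, -0.9618, 0.3789], [0.0, 0.0, 0.0, 1.0]]
```

View pics/scene0.png

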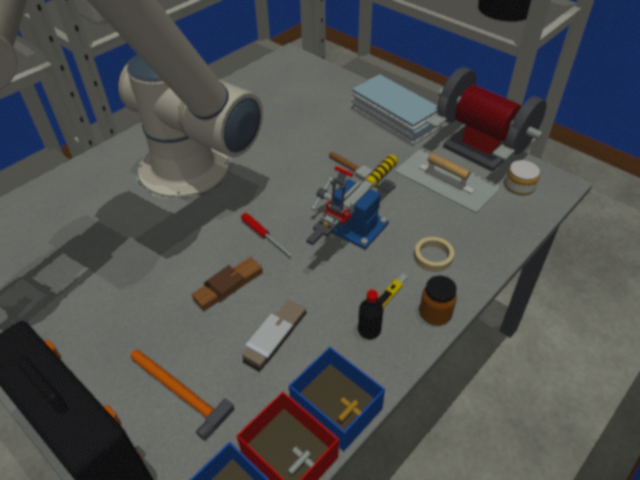

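View pics/top0.png

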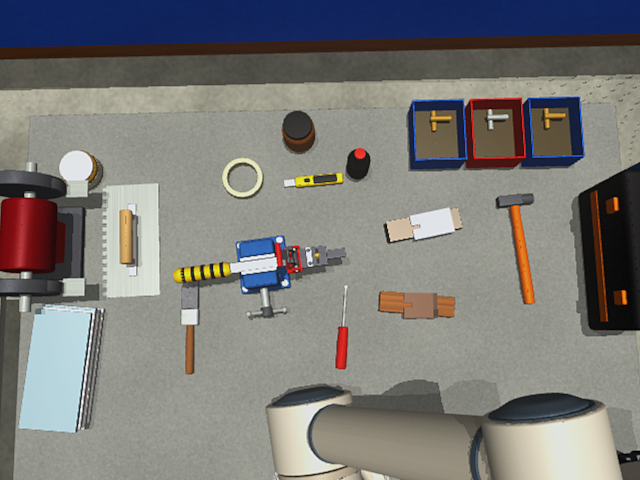

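View pics/wrist0.png

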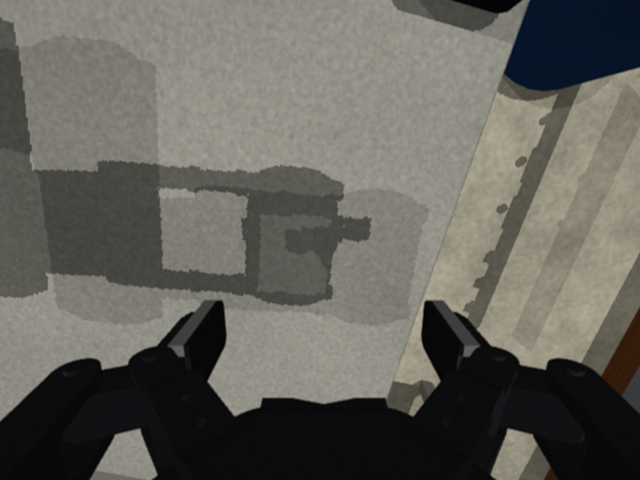

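The top view shows the bright blade at about (432,224) on the whetstone. The scraper bed is at about (325,256), with the lever standing up and the tongue pointing right. The worn blade is at (417,304). I'll zoom in and measure.

```bash
cat > h.py <<'E'
import numpy as np, cv2
from workcell import bot
def K(im):
    f=240/np.tan(np.radians(im["fov_y"]/2)); return f,im["cx"],im["cy"]
def ray(im,u,v):
    f,cx,cy=K(im); E=im["extrinsics"]; R=E[:3,:3]; t=E[:3,3]
    return -R.T@t, R.T@np.array([(u-cx)/f,(v-cy)/f,1.])
def onz(im,u,v,z):
    o,d=ray(im,u,v); return o+d*(z-o[2])/d[2]
def proj(im,p):
    f,cx,cy=K(im); c=im["extrinsics"][:3,:3]@np.asarray(p)+im["extrinsics"][:3,3]
    return np.array([cx+f*c[0]/c[2],cy+f*c[1]/c[2]])
def pts(im):
    f,cx,cy=K(im); d=im["depth"]; v,u=np.mgrid[:480,:640]
    c=np.stack([(u-cx)/f*d,(v-cy)/f*d,d],-1); E=im["extrinsics"]
    return (c-E[:3,3])@E[:3,:3]
def crop(im,x0,y0,w,h,s,name):
    c=im["color"][y0:y0+h,x0:x0+w]; cv2.imwrite(name,cv2.resize(c,None,fx=s,fy=s,interpolation=cv2.INTER_CUBIC))
E
python3 - <<'E'
from h import *
im=bot.get_image("top")
crop(im,170,190,300,140,2.66,"pics/t1.png")
crop(im,370,195,110,70,7,"pics/t2.png")
crop(im,225,220,130,105,6,"pics/t3.png")
P=pts(im)
for (u,v) in [(435,222),(450,220),(400,230),(417,304),(320,256),(335,254),(340,190)]: print(u,v,P[v,u].round(4), im["color"][v,u])
E
```

```text
435 222 [ 0.6511 -0.2697  0.0266] [231 226 223]
450 220 [ 0.654  -0.3051  0.0336] [233 228 225]
400 230 [ 0.6329 -0.1832  0.0278] [164 187 206]
417 304 [ 0.4522 -0.217   0.0297] [ 96 117 155]
320 256 [0.5629 0.0119 0.1159] [118 122 120]
335 254 [ 0.5666 -0.0223  0.1172] [120 114 114]
340 190 [ 0.7408 -0.0397  0.0065] [142 152 151]
```

View pics/t2.png

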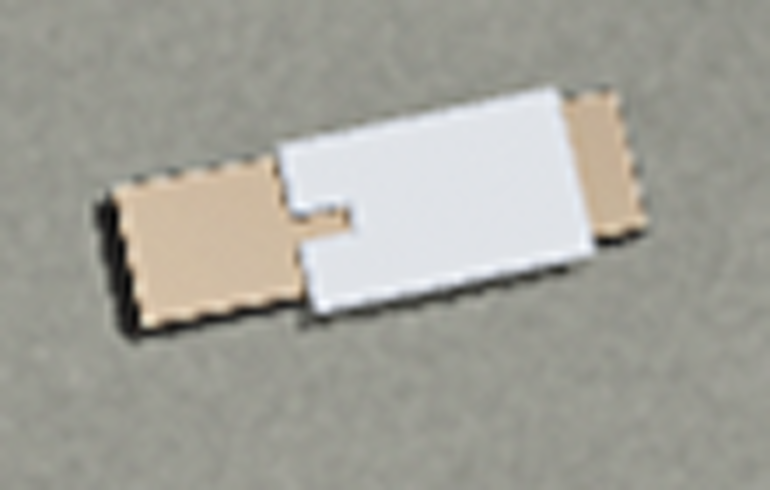

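View pics/t3.png

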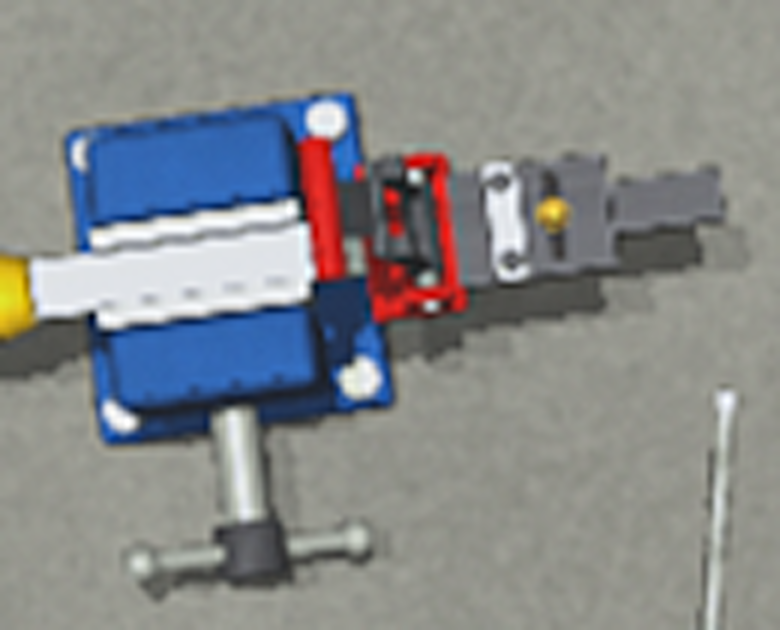

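```bash
cat > meas.py <<'E'
from h import *
im=bot.get_image("top")
c=im["color"].astype(int); P=pts(im)
b,g,r=c[...,0],c[...,1],c[...,2]
# blade
m=((c.min(-1)>195)).astype(np.uint8); m[:, :370]=0; m[:,480:]=0; m[:190]=0; m[265:]=0
cn=max(cv2.findContours(m,cv2.RETR_EXTERNAL,cv2.CHAIN_APPROX_NONE)[0],key=cv2.contourArea)[:,0]
W=np.array([onz(im,u,v,0.031)[:2] for u,v in cn])
(cx,cy),(w,h),a=cv2.minAreaRect((W*1000).astype(np.float32)); print("blade",cx,cy,w,h,a)
print(cv2.boxPoints(((cx,cy),(w,h),a)).round(1).tolist())
# pin
m=((r-b>90)&(g-b>40)).astype(np.uint8); m[:, :310]=0; m[:,330:]=0; m[:245]=0; m[265:]=0
v,u=np.nonzero(m); wt=(r-b)[v,u]; u0,v0=(u*wt).sum()/wt.sum(),(v*wt).sum()/wt.sum(); print("pin px",u0,v0,len(u),(onz(im,u0,v0,.123)*1000).round(1))
# bed by depth
m=(abs(P[...,2]-.1155)<.006); m[:, :296]=0; m[:,350:]=0; m[:240]=0; m[275:]=0
v,u=np.nonzero(m); Z=P[v,u,2]; print("bed z med",np.median(Z),len(u))
E
python3 meas.py
python3 - <<'E'
from h import *
im=bot.get_image("top"); P=pts(im)
z=(P[235:275,290:352,2]*1000).round(0).astype(int)
for i in range(0,40,1): print(235+i,' '.join(f"{x:3d}" for x in z[i]))
E
```

```text
blade 648.1863403320312 -261.0021667480469 59.19429397583008 99.81770324707031 10.722123146057129
[[609.7999877929688, -217.5], [628.4000244140625, -315.5], [686.5999755859375, -304.5], [668.0, -206.5]]
pin px 316.5100257069409 254.6508997429306 14 [565.3  19.7 123. ]
bed z med 0.11654235654095918 628
235   2  -1  -3   2   3  -3   0   0   1   3   3  -1   1   2  -1   1  -1   3   0   3  -4  -1   1   3   3   2   4  -4   2   2   6  -1   1   1   5   2   2   5   2   0  -1  -2   3  -3   4  -1   4   2   2   5   4   0   6   6   1  -1   2  -2   1   3   7  11
236   5   0   1  -2   3  -3   3   4   4  -3  -1  -5   3   5  -2   1   0   2   8   2   4   2   1  -4   0   1  -6   2   0   3   1   6   4   5   4   3   0  -1  -3   6   4  -4   2   2  -6   2  -7   3   1  -7   7  -1   3   0   3   3   6   0  -1  -1  -1  -4
237   0   2   1   2   1   3  -2   5   2  -2   8  -3   1   4   4   7  -2   1   5   2  -1  -1   0   2   2   0   5   3   3   3   3   1   5   3   2   7   1  -5  -1   3   0   5  -2  11  -2  -4   0  -1   0   0  -3   2   7   4   3   6   0   4   2   3   4  -1
238   0   5   0   0   6   1   5   3  -1  
[... 8591 characters left out ...]
 -1   5  -2   2  -1  -1   1   1   0   5  -1   4  -4   2   3   3   5  -1   1   2  -2  -2   6  -1   2   3   2  -1   2   3   2  -4   1   3   3  -3   0   4   2  -1   3   0  -1   1   4   7   1   9   0
273   3   3  -2   0   0   4   3   5   4   6   2  -1  -1   1   8  -3   0  -1  10   4   6  -1  -1   0  -3   2   5   3  -1  -1   2  -3  -3   3  -3   2   2   5   3   1   3   4  -2   2   1   4   2   0  -1   0   1   4   4   3   0   3   1   1   2   3   2   2
274   9  -1   4   0   3  11   1   0  10   1   0  -1  -2  -1   6   3  -1   4   1   2   0   2  -3   3  -1   1   1  -1   5   2 1473  -2   4  -3  -1   4   6   4   1   4  -2   2   6   3   0   7   0   2   3   1   0   2   4  -2   1  11   4   3  -1   0  -2   3
```

```bash
python3 - <<'E'
from h import *
from scipy.spatial.transform import Rotation as Ro
s=bot.sense(); R=Ro.from_quat(s["orientation"]).as_matrix(); print("tool axes cols\n",R.round(3))
im=bot.get_image("wrist"); E=im["extrinsics"]; C=-E[:3,:3].T@E[:3,3]
print("cam in tool",(R.T@(C-s["eef_pos"])).round(4)); print("cam axes in tool (rows x,y,z)\n",(E[:3,:3]@R).round(3))
top=bot.get_image("top"); P=pts(top); c=top["color"].astype(int)
# stop bar: bright + z~.122
m=(c.min(-1)>180)&(abs(P[...,2]-.122)<.012); m[:, :298]=0; m[:,318:]=0; m[:242]=0; m[270:]=0
v,u=np.nonzero(m); W=np.array([onz(top,a,b,.122) for a,b in zip(u,v)])*1000
print("stop",len(u),W.mean(0).round(1), cv2.minAreaRect(W[:,:2].astype(np.float32)))
# tongue
m=(P[...,2]>.105)&(P[...,2]<.13); m[:, :331]=0; m[:,348:]=0; m[:240]=0; m[262:]=0
v,u=np.nonzero(m); W=np.array([onz(top,a,b,.115) for a,b in zip(u,v)])*1000
r=cv2.minAreaRect(W[:,:2].astype(np.float32)); print("tongue",r,cv2.boxPoints(r).round(1).tolist())
# lever red bar
hsv=cv2.cvtColor(top["color"],cv2.COLOR_BGR2HSV)
m=((hsv[...,0]<8)|(hsv[...,0]>172))&(hsv[...,1]>150)&(P[...,2]>.19); m[:,:230]=0;m[:,330:]=0
v,u=np.nonzero(m); print("bar",len(u),u.min(),u.max(),v.min(),v.max(),np.median(P[v,u],axis=0).round(4), P[v,u].min(0).round(3),P[v,u].max(0).round(3))
E
```

```text
tool axes cols
 [[-0.     0.24  -0.971]
 [ 0.    -0.971 -0.24 ]
 [-1.    -0.    -0.   ]]
cam in tool [-0.1429 -0.0003 -0.0695]
cam axes in tool (rows x,y,z)
 [[-0.     1.    -0.   ]
 [-0.274  0.     0.962]
 [ 0.962  0.     0.274]]
stop 68 [562.2  37.7 122. ] ((562.0543212890625, 37.688568115234375), (43.94559097290039, 10.902936935424805), 7.136867046356201)
tongue ((570.2198486328125, -28.10361671447754), (20.80152702331543, 32.920677185058594), 6.938302040100098) [[557.9000244140625, -13.0], [561.9000244140625, -45.70000076293945], [582.5, -43.20000076293945], [578.5999755859375, -10.5]]
bar 123 274 299 243 265 [0.5547 0.0969 0.2383] [ 0.403 -0.008  0.215] [0.579 0.105 1.473]
```

The bed runs at about 7° yaw, the pin is near (565, 20) mm, and the blade's centre is near (648, -261) mm at 10.7°. All of these fit the given sizes. Next I'll turn the tool and get a close wrist view of the pin.

```bash
python3 -m crank '[[100,[0,0,0],10.7],[100,[0,0,0],10.7],[100,[0,0,0],10.7],[100,[0,0,0],10.7],[100,[0,0,0],10.7],[100,[0,0,0],10.7],[100,[0,0,0],10.7],[100,[0,0,0],10.7],[100,[0,0,0],10.7],[100,[0,0,0],0.7]]'
python3 -m crank '[[100,[0,-20,22],0],[100,[0,-33,36],0],[100,[0,-33,36],0],[100,[0,-33,36],0],[100,[0,-33,36],0],[100,[0,-33,36],0],[100,[0,-33,36],0],[100,[0,-33,36],0],[100,[0,-33,36],0],[100,[0,-33,36],0],[100,[0,-33,36],0],[100,[0,-33,36],0],[100,[0,-33,36],0],[100,[0,-33,36],0],[100,[0,-33,36],0],[100,[5,-20,26],0],[100,[10,-20,20],0],[100,[0,0,0],0],[100,[0,0,0],0]]'
python3 - <<'E'
from h import *
print(bot.sense()["qpos"].round(3))
im=bot.get_image("wrist"); cv2.imwrite("pics/w1.png",im["color"]); 
import pickle; pickle.dump((im,bot.sense()),open("w1.pkl","wb"))
E
```

```text
clock: 1.65
eef_pos: [0.1502, -0.6067, 0.2313]
orientation: [-0.529, 0.469, 0.529, 0.469]
contact_force: [-0.0, 0.3, -0.7]
grip_width: 0.0855
clock: 4.03
eef_pos: [0.5993, 0.0237, 0.2163]
orientation: [-0.53, 0.468, 0.53, 0.468]
contact_force: [0.3, -0.1, -0.8]
grip_width: 0.0855
[-0.06   0.473  1.429 -0.     1.24   2.958]
```

View pics/w1.png

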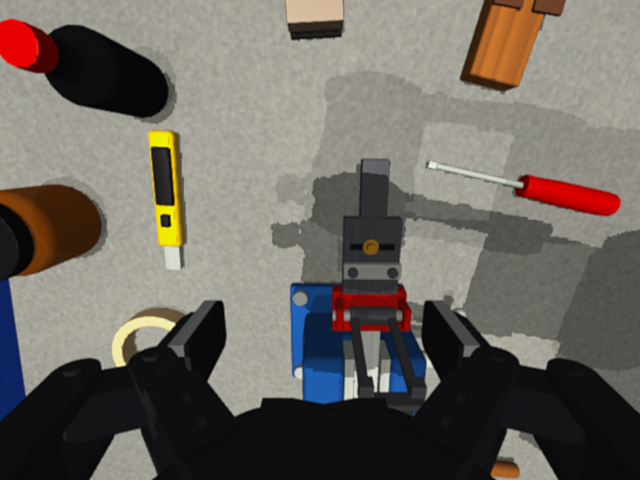

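The wrist view shows the pin at (371,247) in its slot, the stop bar at (373,272) and the tongue tip at (375,162). The lever is thrown back behind them and there is no contact. Now I'll measure them accurately.

```bash
cat > mw.py <<'E'
from h import *
import pickle
im,s=pickle.load(open("w1.pkl","rb"))
crop(im,320,150,110,150,5,"pics/w1c.png")
c=im["color"].astype(int);b,g,r=c[...,0],c[...,1],c[...,2]
m=((r-b)>60)&(g-b>25); m[:230]=0;m[262:]=0;m[:,355:][:,35:]=0;m[:,:355]=0
v,u=np.nonzero(m);print("pin px",u.mean(),v.mean(),len(u),u.min(),u.max(),v.min(),v.max(), (onz(im,u.mean(),v.mean(),.123)*1000).round(1))
gray=cv2.cvtColor(im["color"],cv2.COLOR_BGR2GRAY)
# edges of bed per row: print profile
for row in (165,175,185,195,205,222,230,262,272,282): print(row,gray[row,335:415:2].tolist())
P=pts(im); print((P[195:205,370:380,2].mean()*1000).round(1),(P[225:235,355:390,2].mean()*1000).round(1))
E
python3 mw.py
```

```text
pin px 370.5027027027027 246.7891891891892 185 363 378 240 254 [565.   17.2 123. ]
165 [152, 144, 145, 152, 151, 148, 144, 145, 142, 148, 146, 92, 85, 38, 94, 105, 102, 104, 102, 100, 102, 100, 97, 98, 99, 97, 97, 95, 147, 143, 142, 147, 148, 147, 149, 150, 145, 143, 146, 144]
175 [93, 91, 86, 86, 84, 81, 85, 89, 87, 88, 87, 86, 79, 27, 49, 46, 48, 46, 47, 47, 46, 47, 52, 52, 51, 56, 79, 111, 153, 150, 150, 152, 148, 143, 145, 142, 142, 140, 140, 146]
185 [85, 85, 85, 89, 89, 88, 88, 86, 85, 87, 86, 88, 77, 27, 48, 47, 48, 48, 45, 47, 48, 47, 48, 49, 47, 48, 48, 83, 84, 84, 93, 130, 148, 144, 145, 145, 147, 145, 144, 141]
195 [88, 88, 87, 86, 84, 82, 83, 85, 84, 85, 86, 84, 61, 35, 48, 46, 48, 48, 47, 47, 48, 46, 47, 47, 47, 48, 51, 86, 83, 82, 85, 82, 82, 85, 85, 79, 78, 93, 86, 82]
205 [86, 87, 85, 82, 83, 84, 83, 85, 86, 84, 82, 84, 45, 42, 47, 46, 48, 45, 46, 48, 46, 46, 46, 47, 46, 46, 60, 87, 86, 86, 85, 86, 89, 87, 82, 99, 103, 101, 99, 100]
222 [88, 87, 87, 89, 52, 45, 48, 46, 46, 46, 47, 48, 48, 44, 44, 46, 46, 46, 46, 47, 46, 47, 48, 48, 48, 47, 48, 48, 47, 48, 46, 47, 47, 47, 81, 123, 148, 143, 144, 143]
230 [87, 88, 87, 87, 47, 47, 48, 46, 45, 45, 48, 50, 46, 45, 44, 46, 45, 47, 46, 47, 47, 47, 48, 47, 48, 47, 46, 48, 46, 48, 47, 46, 47, 52, 82, 104, 150, 150, 142, 138]
262 [104, 89, 88, 81, 45, 60, 61, 59, 60, 59, 61, 60, 60, 60, 61, 59, 60, 62, 61, 62, 63, 63, 63, 60, 59, 60, 60, 59, 60, 60, 59, 59, 91, 165, 166, 169, 165, 161, 163, 170]
272 [110, 107, 105, 95, 63, 114, 88, 44, 47, 45, 46, 55, 108, 112, 111, 111, 111, 112, 112, 112, 111, 111, 112, 111, 111, 114, 60, 45, 47, 46, 46, 59, 110, 145, 170, 169, 162, 161, 164, 158]
282 [77, 78, 79, 68, 39, 46, 45, 44, 42, 46, 45, 43, 42, 43, 44, 44, 44, 45, 45, 44, 48, 47, 46, 47, 46, 47, 46, 46, 45, 45, 46, 67, 144, 151, 163, 167, 168, 167, 162, 159]
115.4 116.0
```

```bash
sleep 0
```

```text
(no output)
```

View pics/w1c.png

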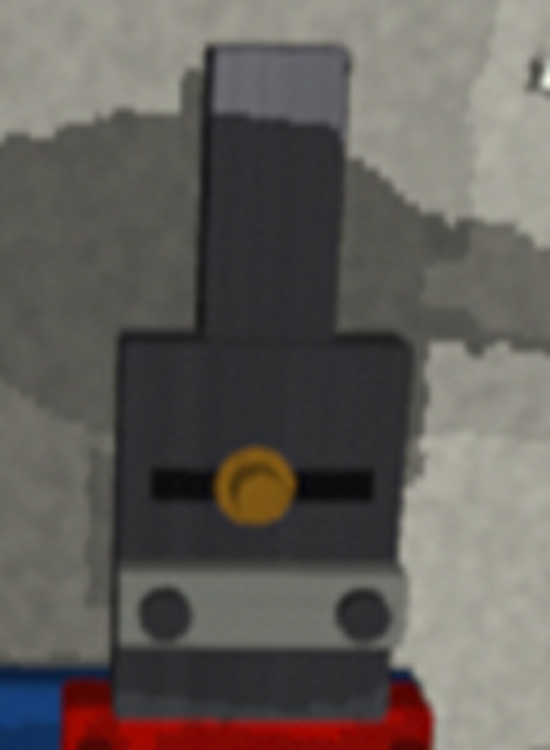

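```bash
cat >> mw.py <<'E'
print('---')
def sub(row,lo,hi,thr,rising):
    x=gray[row].astype(float)
    for i in range(lo,hi):
        a,b_=x[i],x[i+1]
        if rising and a<thr<=b_: return i+(thr-a)/(b_-a)
T=[]
for rows in (range(178,212),range(222,242)):
    q=[]
    for row in rows:
        e=sub(row,380,410,66,True)
        if e: q.append(onz(im,e,row,.115)[:2]*1000)
    q=np.array(q,np.float32); l=cv2.fitLine(q,cv2.DIST_HUBER,0,.01,.01).ravel(); print("edge",l.round(4),"yaw from +Y:",np.degrees(np.arctan2(-l[0]/1,l[1])),len(q)); T.append(l)
# front edge of stop & front of tongue
gx=gray.astype(float)
q=[];
for col in list(range(350,396,1)):
    for row in range(252,270):
        a,b_=gx[row,col],gx[row+1,col]
        if a<80<=b_: q.append(onz(im,col,row+(80-a)/(b_-a),.122)[:2]*1000);break
if q:
    q=np.array(q,np.float32); l=cv2.fitLine(q,cv2.DIST_HUBER,0,.01,.01).ravel(); print("stop top front edge",l.round(4),len(q),"yaw",np.degrees(np.arctan2(l[1],l[0])))
for p in [(210,46),(348,46),(120,335),(412,335),(150,485),(373,485)]:
    print(p,(onz(im,320+p[0]/5,150+p[1]/5,.115)*1000).round(1))
E
python3 mw.py | sed -n '/---/,$p'
```

```text
---
edge [ 1.241000e-01 -9.923000e-01  5.570854e+02 -1.920600e+01] yaw from +Y: -172.8696 34
edge [ 9.640000e-02 -9.953000e-01  5.423412e+02  3.217300e+00] yaw from +Y: -174.46643 20
stop top front edge [9.930000e-01 1.182000e-01 5.618961e+02 3.025390e+01] 46 yaw 6.789302
(210, 46) [580. -44. 115.]
(348, 46) [560.5 -46.4 115. ]
(120, 335) [586.9  -1.1 115. ]
(412, 335) [543.6  -6.4 115. ]
(150, 485) [579.1  21.4 115. ]
(373, 485) [545.2  17.2 115. ]
```

```bash
python3 -m crank '[[100,[0,0,-20],-1],[100,[0,-2,-40],-1.7],[100,[0,-2,-40],-1],[100,[0,-2,-40],0],[100,[0,-2,-40],0],[100,[0,-2,-40],0],[100,[10,-2,-35],0],[100,[20,-2,-20],0],[100,[30,-2,-10],0],[100,[30,0,0],0],[100,[20,0,0],0],[100,[0,0,0],0],[100,[0,0,0],0]]'
python3 - <<'E'
from h import *
from scipy.spatial.transform import Rotation as Ro
s=bot.sense(); R=Ro.from_quat(s["orientation"]).as_matrix()
print(R.round(4)); d=np.array([648.2,-261,8])-s["eef_pos"]*1000; print("shift tool",(R.T@d).round(1), "yawz",np.degrees(np.arctan2(-R[0,2],R[1,2])))
im=bot.get_image("wrist"); cv2.imwrite("pics/w2.png",im["color"])
E
```

```text
clock: 5.7
eef_pos: [0.6646, -0.254, 0.1073]
orientation: [0.545, -0.451, -0.544, -0.452]
contact_force: [-0.3, -0.1, -0.5]
grip_width: 0.0855
[[ 1.300e-03 -9.828e-01 -1.844e-01]
 [-6.000e-04 -1.844e-01  9.828e-01]
 [-1.000e+00 -1.100e-03 -8.000e-04]]
shift tool [99.3 17.5 -3.8] yawz 10.628524941059622
```

View pics/w2.png

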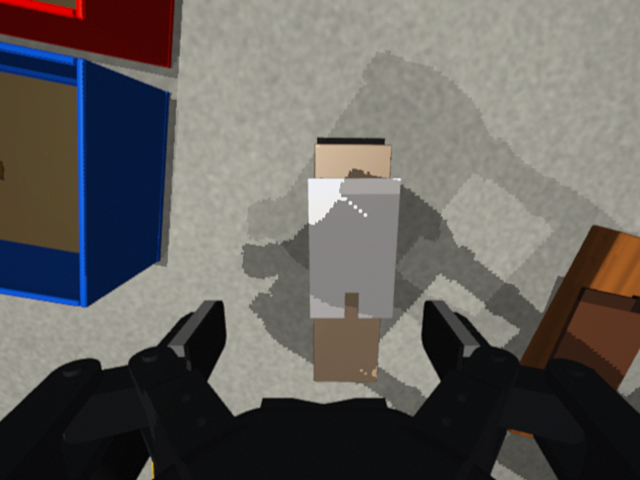

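The blade is centred near (354,248) with its notch at (351,305), pointing toward the scraper. It's undisturbed and straight in the image. Descending and gripping.

```bash
python3 -m crank '[[100,[0,18,-4],0],[100,[25,0,0],0],[100,[30,0,0],0],[100,[25,0,0],0],[100,[15,0,0],0],[100,[4,0,0],0],[100,[0,0,0],0],[100,[0,0,0],0]]'
python3 -m crank '[[70,[0,0,0],0],[70,[0,0,0],0],[70,[0,0,0],0],[70,[0,0,0],0]]' 30
```

```text
clock: 6.75
eef_pos: [0.6477, -0.2615, 0.0083]
orientation: [0.545, -0.452, -0.544, -0.452]
contact_force: [0.5, -1.0, 0.1]
grip_width: 0.085
clock: 7.25
eef_pos: [0.6473, -0.2613, 0.0078]
orientation: [0.544, -0.452, -0.544, -0.452]
contact_force: [-1.8, 1.0, 6.0]
grip_width: 0.06
```

```bash
python3 -m crank '[[55,[0,0,0],0],[55,[0,0,0],0],[55,[0,0,0],0]]' 40
python3 -m crank '[[55,[-10,0,0],0],[55,[-20,0,0],0],[55,[-20,0,0],0],[55,[0,0,0],0]]'
python3 - <<'E'
from h import *
im=bot.get_image("wrist"); cv2.imwrite("pics/w3.png",im["color"])
im=bot.get_image("top"); crop(im,340,170,160,120,5,"pics/t4.png")
E
```

```text
clock: 7.62
eef_pos: [0.6473, -0.2613, 0.008]
orientation: [0.544, -0.452, -0.544, -0.452]
contact_force: [-2.7, 1.7, 9.8]
grip_width: 0.0589
clock: 8.12
eef_pos: [0.6484, -0.2618, 0.0599]
orientation: [0.545, -0.451, -0.543, -0.452]
contact_force: [-0.1, 0.9, -1.1]
grip_width: 0.0583
```

View pics/w3.png

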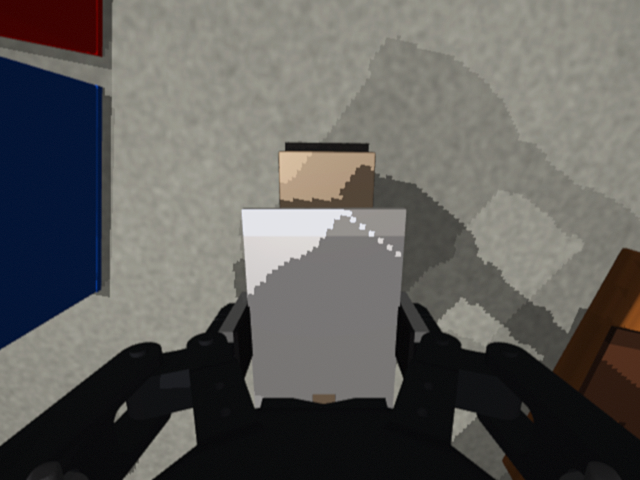

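View pics/t4.png

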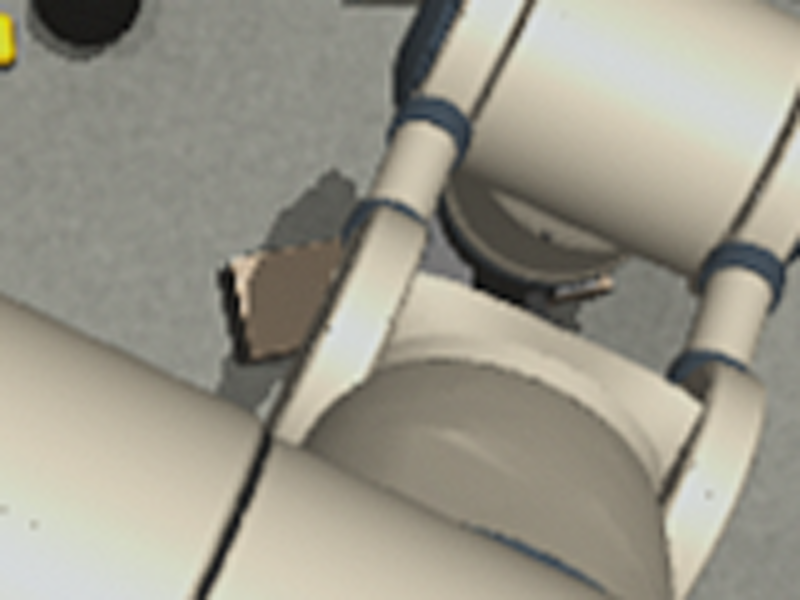

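The blade is held level and centred: the front edge runs from (242,209) to (405,209) and the notch floor is at (323,398). That puts the blade's origin at the TCP within about 1 mm. Carrying it to a point above the front of the bed.

```bash
python3 -m crank '[[55,[-25,0,0],1.8],[55,[-25,0,0],1.8],[55,[-10,4,20],0],[55,[0,8,35],0],[55,[0,8,35],0],[55,[0,8,35],0],[55,[0,8,35],0],[55,[0,8,35],0],[55,[0,4,20],0],[55,[0,0,12],0],[55,[0,0,0],0],[55,[0,0,0],0]]'
cat > st.py <<'E'
from h import *
import sys
from scipy.spatial.transform import Rotation as Ro
s=bot.sense(); R=Ro.from_quat(s["orientation"]).as_matrix()
p=s["eef_pos"]*1000; xs=np.array([-.1219,.9925]); ys=np.array([-.9925,-.1219]); pin=np.array([565.2,19.0])
d=p[:2]-pin
print("t",s["clock"],"TCP rel pin, scraper x,y:",(d@xs).round(2),(d@ys).round(2),"z",p[2].round(2),"yaw",np.degrees(np.arctan2(-R[0,2],R[1,2])).round(2),"F tool",(R.T@s["contact_force"]).round(1),"T tool",(R.T@s["ft_torque"]).round(2),"w",s["grip_width"].round(4),"j6",s["qpos"][5].round(3))
E
python3 st.py
python3 - <<'E'
from h import *
im=bot.get_image("scene"); crop(im,260,130,160,120,5,"pics/s1.png")
im=bot.get_image("top"); crop(im,230,190,160,120,5,"pics/t5.png")
E
```

```text
clock: 9.72
eef_pos: [0.5722, -0.0425, 0.1172]
orientation: [0.53, -0.469, -0.529, -0.469]
contact_force: [1.1, -0.3, -1.5]
grip_width: 0.0588Traceback (most recent call last):
  File "st.py", line 7, in <module>
    print("t",s["clock"],"TCP rel pin, scraper x,y:",(d@xs).round(2),(d@ys).round(2),"z",p[2].round(2),"yaw",np.degrees(np.arctan2(-R[0,2],R[1,2])).round(2),"F tool",(R.T@s["contact_force"]).round(1),"T tool",(R.T@s["ft_torque"]).round(2),"w",s["grip_width"].round(4),"j6",s["qpos"][5].round(3))
                                                                                                                                                                                                                                                   ^^^^^^^^^^^^^^^^^^^^^
AttributeError: 'float' object has no attribute 'round'
```

View pics/s1.png

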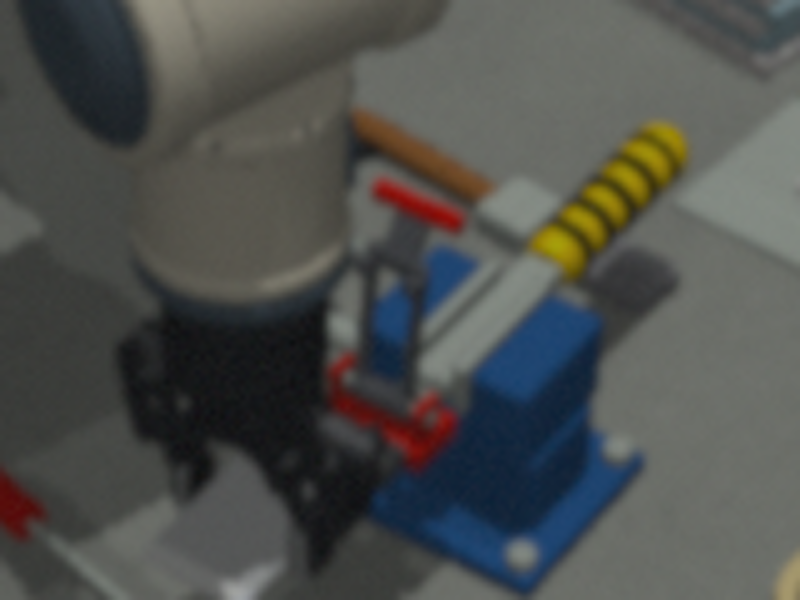

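View pics/t5.png

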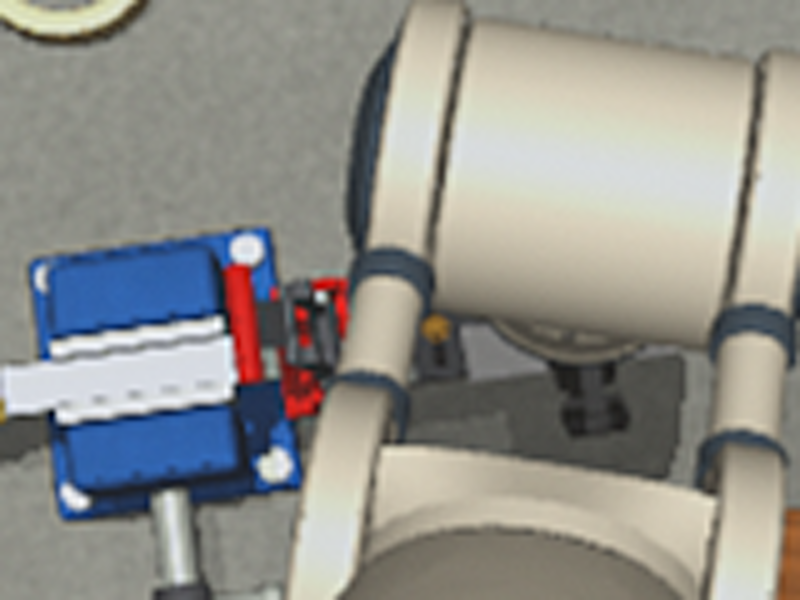

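```bash
sed -i 's/s\["grip_width"\].round(4)/round(float(s["grip_width"]),4)/' st.py; python3 st.py
python3 -m crank '[[55,[8,0,0],0],[55,[8,0,0],0],[55,[0,0,0],0],[55,[0,0,0],0]]' >/dev/null; python3 st.py
python3 -m crank '[[55,[1.5,0,0],0],[55,[0,0,0],0]]'>/dev/null; python3 st.py
python3 -m crank '[[55,[1,0,0],0],[55,[0,0,0],0]]'>/dev/null; python3 st.py
python3 -m crank '[[55,[1,0,0],0],[55,[0,0,0],0]]'>/dev/null; python3 st.py
```

```text
t 9.825 TCP rel pin, scraper x,y: -61.91 0.69 z 117.22 yaw 6.97 F tool [2.1 0.1 0.2] T tool [0.02 0.07 0.01] w 0.0587 j6 2.842
t 10.325 TCP rel pin, scraper x,y: -61.1 0.88 z 101.23 yaw 7.02 F tool [1.9 0.1 1.2] T tool [-0.    0.01 -0.02] w 0.0589 j6 2.842
t 10.575 TCP rel pin, scraper x,y: -61.06 0.89 z 99.82 yaw 7.01 F tool [ 1.3  0.2 -0.1] T tool [ 0.    0.01 -0.  ] w 0.0586 j6 2.842
t 10.825 TCP rel pin, scraper x,y: -61.06 0.96 z 98.76 yaw 7.01 F tool [ 1.1  0.6 -0.1] T tool [-0.03  0.02  0.03] w 0.0586 j6 2.842
t 11.075 TCP rel pin, scraper x,y: -61.08 0.95 z 97.71 yaw 7.01 F tool [ 0.9 -1.   0.1] T tool [-0.02 -0.03 -0.03] w 0.059 j6 2.842
```

```bash

python3 -m crank '[[55,[1,-0.9,0],0],[55,[0,0,0],0]]'>/dev/null; python3 st.py
python3 -m crank '[[55,[0.7,0,0],0],[55,[0,0,0],0]]'>/dev/null; python3 st.py
python3 -m crank '[[55,[0.7,0,0],0],[55,[0,0,0],0]]'>/dev/null; python3 st.py
python3 -m crank '[[55,[0.7,0,0],0],[55,[0,0,0],0]]'>/dev/null; python3 st.py
```

```text
t 11.325 TCP rel pin, scraper x,y: -61.09 -0.05 z 96.71 yaw 7.01 F tool [2.  0.1 0.3] T tool [-0.06  0.04  0.02] w 0.0584 j6 2.843
t 11.575 TCP rel pin, scraper x,y: -61.1 -0.02 z 96.14 yaw 7.01 F tool [ 0.6  0.3 -0.2] T tool [-0.01 -0.03  0.  ] w 0.0586 j6 2.843
t 11.825 TCP rel pin, scraper x,y: -61.11 -0.08 z 95.99 yaw 7.01 F tool [-10.9   3.    0.5] T tool [ 0.01 -0.16  0.59] w 0.0582 j6 2.843
t 12.075 TCP rel pin, scraper x,y: -61.09 -0.1 z 95.87 yaw 7.02 F tool [-21.5   6.4   1.9] T tool [ 0.   -0.31  1.09] w 0.0585 j6 2.843
```

```bash

python3 -m crank '[[55,[-1.3,0,0],0],[55,[0,0,0],0]]'>/dev/null; python3 st.py
python3 -m crank '[[55,[0,0,2],0],[55,[0,0,2],0],[55,[0,0,0],0]]'>/dev/null; python3 st.py
python3 -m crank '[[55,[0,0,1.5],0],[55,[0,0,0],0]]'>/dev/null; python3 st.py
python3 -m crank '[[55,[0,0,1.5],0],[55,[0,0,0],0]]'>/dev/null; python3 st.py
```

```text
t 12.325 TCP rel pin, scraper x,y: -61.12 -0.06 z 96.07 yaw 7.01 F tool [-4.9  1.4  1.6] T tool [-0.   -0.06  0.23] w 0.0586 j6 2.843
t 12.7 TCP rel pin, scraper x,y: -56.99 -0.25 z 96.08 yaw 7.02 F tool [-3.7 -1.6 -2.1] T tool [ 0.    0.21 -0.11] w 0.0586 j6 2.85
t 12.95 TCP rel pin, scraper x,y: -55.54 -0.17 z 96.09 yaw 7.01 F tool [-4.9 -1.3 -2.7] T tool [ 0.02  0.43 -0.18] w 0.0587 j6 2.852
t 13.2 TCP rel pin, scraper x,y: -54.07 -0.09 z 96.07 yaw 7.01 F tool [-5.2 -0.2 -3.2] T tool [-0.04  0.52 -0.08] w 0.0586 j6 2.854
```

```bash

python3 -m crank '[[55,[0,0,1],0],[55,[0,0,0],0]]'>/dev/null; python3 st.py
python3 -m crank '[[55,[0,0,1],0],[55,[0,0,0],0]]'>/dev/null; python3 st.py
python3 -m crank '[[55,[0,0,1],0],[55,[0,0,0],0]]'>/dev/null; python3 st.py
```

```text
t 13.45 TCP rel pin, scraper x,y: -53.11 -0.06 z 96.07 yaw 7.01 F tool [-5.5 -0.8 -3.5] T tool [ 0.01  0.57 -0.09] w 0.0585 j6 2.856
t 13.7 TCP rel pin, scraper x,y: -52.12 -0.06 z 96.06 yaw 7.01 F tool [-5.6  0.2 -3.9] T tool [ 0.01  0.58 -0.08] w 0.0586 j6 2.858
t 13.95 TCP rel pin, scraper x,y: -51.21 -0.01 z 96.08 yaw 7.01 F tool [-5.4  0.6 -3.8] T tool [-0.01  0.69  0.01] w 0.0586 j6 2.86
```

```bash

python3 -m crank '[[55,[0,0,1.5],0],[55,[0,0,0],0]]'>/dev/null; python3 st.py
python3 -m crank '[[55,[0,0,1.5],0],[55,[0,0,0],0]]'>/dev/null; python3 st.py
python3 -m crank '[[55,[0,0,1.5],0],[55,[0,0,0],0]]'>/dev/null; python3 st.py
python3 - <<'E'
from h import *
im=bot.get_image("top"); crop(im,260,220,100,70,8,"pics/t6.png")
E
```

```text
t 14.2 TCP rel pin, scraper x,y: -49.73 0.14 z 96.08 yaw 7.02 F tool [-5.7  1.1 -5.6] T tool [-0.11  0.82  0.18] w 0.059 j6 2.862
t 14.45 TCP rel pin, scraper x,y: -48.27 0.24 z 96.07 yaw 7.02 F tool [-6.2  1.9 -6. ] T tool [-0.11  0.87  0.31] w 0.0585 j6 2.865
t 14.7 TCP rel pin, scraper x,y: -46.76 0.24 z 96.06 yaw 7.02 F tool [-6.9  2.7 -5.4] T tool [-0.12  0.81  0.24] w 0.0586 j6 2.867
```

View pics/t6.png

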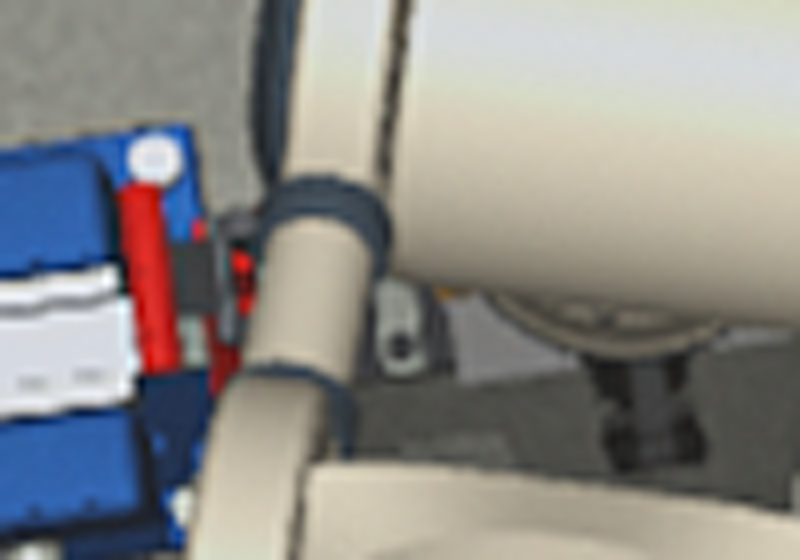

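```bash

python3 -m crank '[[55,[0,0.3,0],0],[55,[0,0,0],0]]'>/dev/null; python3 st.py
python3 - <<'E'
from h import *
from scipy.spatial.transform import Rotation as Ro
s=bot.sense(); R=Ro.from_quat(s["orientation"]).as_matrix()
im=bot.get_image("top")
for y in (-30,-5,5,30):
    p=s["eef_pos"]+R@np.array([-.023,y/1000,.050]); print(y,proj(im,p).round(1), ((proj(im,p)-[290,240])*14).round(0))
crop(im,290,240,55,40,14,"pics/t7.png")
E
```

```text
t 15.0 TCP rel pin, scraper x,y: -46.74 0.29 z 96.07 yaw 7.01 F tool [-5.1 -0.9 -4. ] T tool [-0.06  0.72  0.02] w 0.0586 j6 2.867
-30 [313.6 242.3] [330.  32.]
-5 [315.1 253.1] [352. 183.]
5 [315.8 257.4] [361. 244.]
30 [317.3 268.3] [382. 396.]
```

View pics/t7.png

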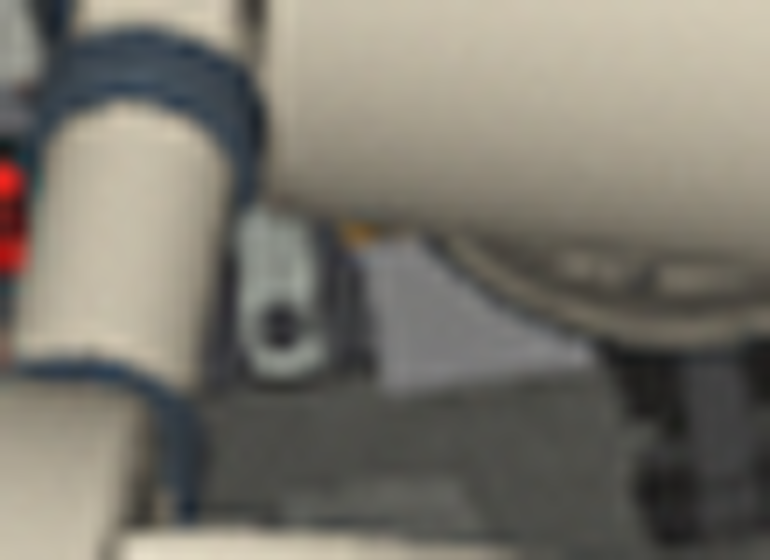

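The rear edge appears where kinematics predicts, about (361,244) to (382,396), and past the pin's axis. So the notch is over the pin and the blade hasn't slipped in the grip. I'll keep sliding gently.

```bash

for i in 1; do :; done
python3 -m crank '[[55,[0,0,1.5],0],[55,[0,0,0],0]]'>/dev/null; python3 st.py
python3 -m crank '[[55,[0,0.2,1.5],0],[55,[0,0,0],0]]'>/dev/null; python3 st.py
python3 -m crank '[[55,[0,0,1.5],0],[55,[0,0,0],0]]'>/dev/null; python3 st.py
python3 -m crank '[[55,[0,0,1],0],[55,[0,0,0],0]]'>/dev/null; python3 st.py
python3 -m crank '[[55,[0,0,1],0],[55,[0,0,0],0]]'>/dev/null; python3 st.py
```

```text
t 15.3 TCP rel pin, scraper x,y: -45.18 0.39 z 96.07 yaw 7.01 F tool [-6.4  1.  -5. ] T tool [-0.01  0.7   0.07] w 0.0586 j6 2.87
t 15.55 TCP rel pin, scraper x,y: -43.61 0.51 z 96.06 yaw 7.01 F tool [-5.3 -0.1 -2.1] T tool [-0.    0.55 -0.02] w 0.0584 j6 2.872
t 15.8 TCP rel pin, scraper x,y: -42.11 0.5 z 96.06 yaw 7.01 F tool [-5.6  0.3 -3.6] T tool [0.04 0.6  0.02] w 0.0586 j6 2.875
t 16.05 TCP rel pin, scraper x,y: -41.17 0.51 z 96.06 yaw 7.01 F tool [-5.5  0.1 -4.5] T tool [0.03 0.58 0.  ] w 0.0589 j6 2.876
t 16.3 TCP rel pin, scraper x,y: -40.17 0.49 z 96.06 yaw 7.01 F tool [-6.5 -0.2 -4.5] T tool [-0.03  0.65  0.  ] w 0.0586 j6 2.878
```

```bash

python3 -m crank '[[55,[0,0,0.7],0],[55,[0,0,0],0]]'>/dev/null; python3 st.py
python3 -m crank '[[55,[0,0,0.7],0],[55,[0,0,0],0]]'>/dev/null; python3 st.py
python3 -m crank '[[55,[0,0,0.7],0],[55,[0,0,0],0]]'>/dev/null; python3 st.py
python3 -m crank '[[55,[0,0,0.7],0],[55,[0,0,0],0]]'>/dev/null; python3 st.py
```

```text
t 16.55 TCP rel pin, scraper x,y: -39.46 0.49 z 96.08 yaw 7.01 F tool [-4.8  0.8 -4.1] T tool [ 0.02  0.63 -0.07] w 0.0589 j6 2.879
t 16.8 TCP rel pin, scraper x,y: -38.8 0.46 z 96.07 yaw 7.01 F tool [-6.2  1.  -4.5] T tool [-0.03  0.69 -0.05] w 0.0585 j6 2.88
t 17.05 TCP rel pin, scraper x,y: -38.19 0.48 z 96.09 yaw 7.01 F tool [-5.5  0.8 -5.5] T tool [0.04 0.88 0.01] w 0.0587 j6 2.882
t 17.3 TCP rel pin, scraper x,y: -38.08 0.48 z 96.09 yaw 7.01 F tool [ -6.5   0.9 -11.4] T tool [0.01 1.71 0.11] w 0.0586 j6 2.883
```

```bash

python3 -m crank '[[55,[0,0,0.4],0],[55,[0,0,0],0]]'>/dev/null; python3 st.py
python3 - <<'E'
from h import *
im=bot.get_image("top"); crop(im,290,235,55,40,14,"pics/t8.png")
E
```

```text
t 17.55 TCP rel pin, scraper x,y: -38.04 0.47 z 96.06 yaw 7.01 F tool [ -3.9   1.4 -14.2] T tool [0.04 2.29 0.2 ] w 0.0587 j6 2.883
```

View pics/t8.png

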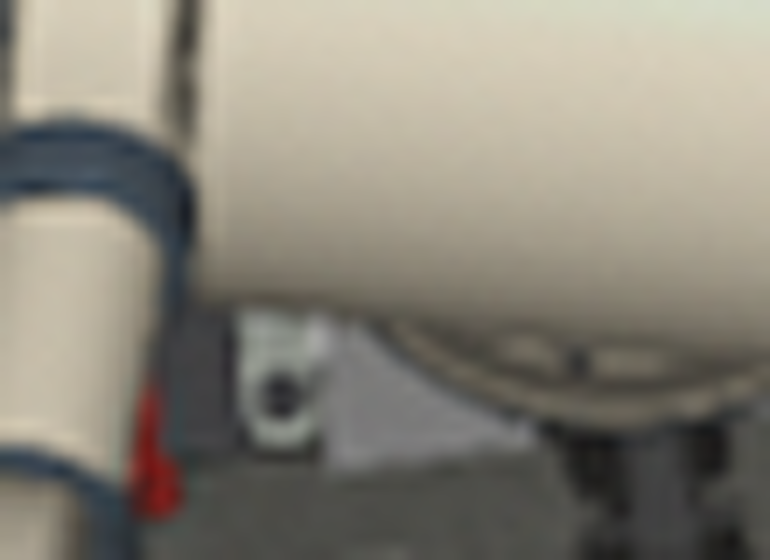

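```bash

python3 -m crank '[[70,[0,0,-0.3],0],[75,[0,0,0],0],[85,[0,0,0],0],[100,[0,0,0],0],[100,[0,0,0],0]]' 20; python3 st.py
python3 -m crank '[[100,[-15,0,0],0],[100,[-35,0,0],0],[100,[-40,0,-20],0],[100,[-15,0,-15],0],[100,[0,0,0],0],[100,[0,0,0],0]]'
python3 - <<'E'
from h import *
im=bot.get_image("wrist"); cv2.imwrite("pics/w4.png",im["color"])
import pickle; pickle.dump((im,bot.sense()),open("w4.pkl","wb"))
im=bot.get_image("top"); crop(im,280,220,80,60,10,"pics/t9.png")
E
```

```text
clock: 18.23
eef_pos: [0.5691, -0.0178, 0.0959]
orientation: [-0.53, 0.468, 0.53, 0.468]
contact_force: [0.5, 0.2, 0.1]
grip_width: 0.0855
t 18.225 TCP rel pin, scraper x,y: -37.02 0.59 z 95.93 yaw 7.02 F tool [-0.1 -0.5  0.2] T tool [-0.01 -0.04 -0.02] w 0.0855 j6 2.883
clock: 18.98
eef_pos: [0.573, -0.0522, 0.2006]
orientation: [-0.529, 0.469, 0.53, 0.468]
contact_force: [-0.1, 0.5, 0.1]
grip_width: 0.0853
```

View pics/w4.png

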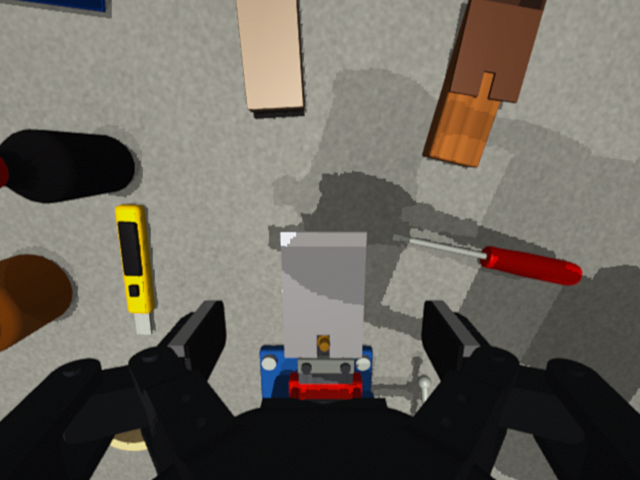

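View pics/t9.png

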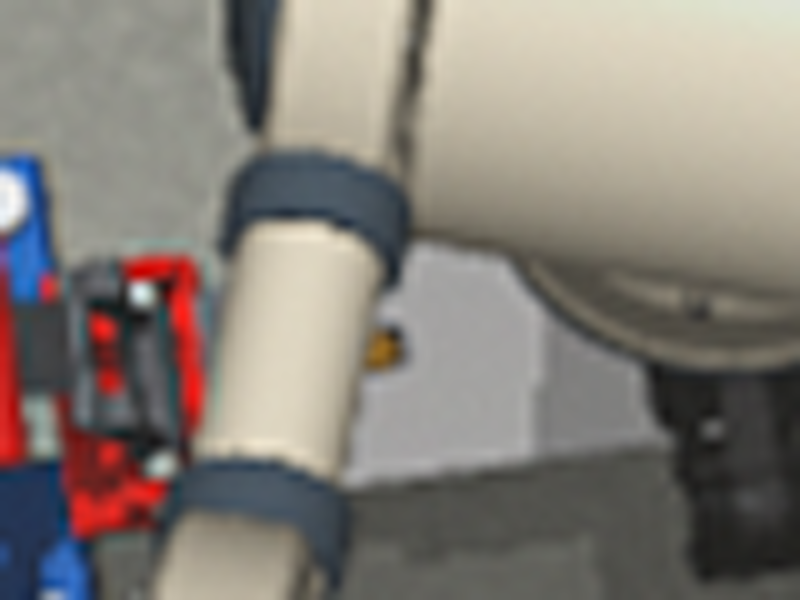

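The blade lies on the bed with the pin in its notch at (323,343) and the stop bar right behind it at (327,362). I'll zoom in on the seam.

```bash
python3 - <<'E'
from h import *
import pickle
im,s=pickle.load(open("w4.pkl","rb"))
crop(im,265,300,120,90,6.6,"pics/w4c.png")
E
```

```text
(no output)
```

View pics/w4c.png

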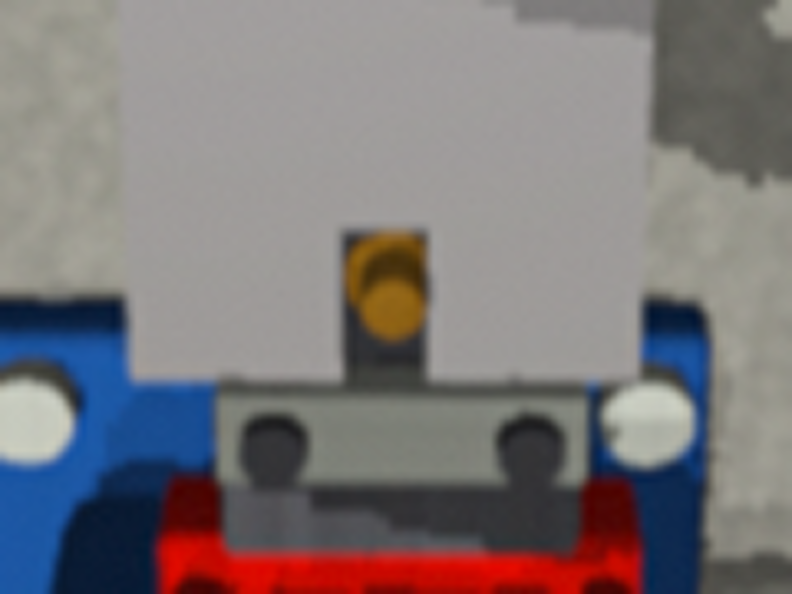

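The seam shows the rear edge flush and square on the stop bar, with the pin centred in the notch. Next is the lever: shut the fingers, rise, turn −15° to stay clear of the joint 6 limit, and go over the lever to behind its bar.

```bash

python3 -m crank '[[0,[-20,0,0],-5],[0,[-30,0,0],-5],[0,[-20,0,0],-5],[0,[0,0,0],0],[0,[0,0,0],0],[0,[0,0,0],0]]' 40; python3 st.py
python3 -m crank '[[0,[0,-7,25],0],[0,[0,-9,35],0],[0,[0,-9,35],0],[0,[0,-9,35],0],[0,[0,-7,25],0],[0,[0,-4,15],0],[0,[0,0,0],0],[0,[0,0,0],0]]'; python3 st.py
python3 - <<'E'
from h import *
for n in ("scene","top"):
    im=bot.get_image(n)
    crop(im,*((270,140,120,90,6) if n=="scene" else (230,215,120,90,6)),f"pics/{n}5.png")
E
```

```text
clock: 19.82
eef_pos: [0.573, -0.0525, 0.2698]
orientation: [-0.585, 0.396, 0.587, 0.395]
contact_force: [0.7, 0.6, 0.1]
grip_width: 0.0003
t 19.825 TCP rel pin, scraper x,y: -71.92 0.95 z 269.83 yaw 21.96 F tool [-0.1 -0.9  0.3] T tool [ 0.02 -0.04  0.05] w 0.0003 j6 2.563
clock: 20.82
eef_pos: [0.5516, 0.121, 0.2708]
orientation: [-0.586, 0.396, 0.586, 0.395]
contact_force: [1.2, 0.7, -0.2]
grip_width: 0.0002
t 20.825 TCP rel pin, scraper x,y: 102.93 1.06 z 270.78 yaw 21.98 F tool [ 0.2 -1.4  0.2] T tool [ 0.02 -0.02 -0.01] w 0.0002 j6 2.868
```

View pics/scene5.png

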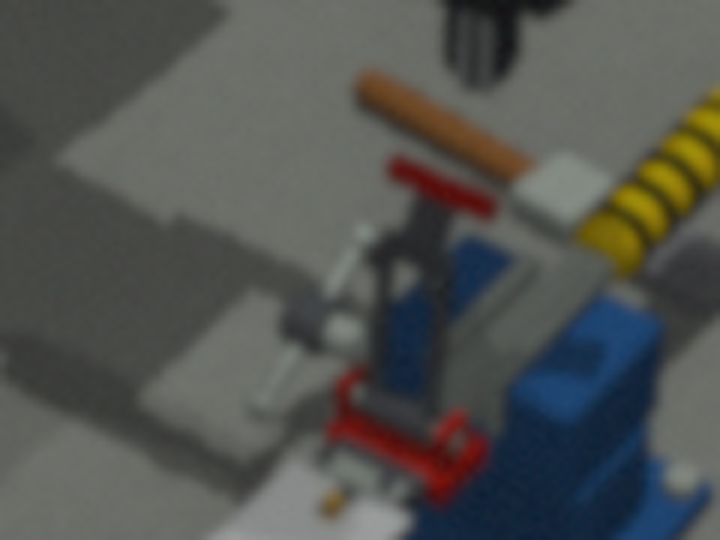

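View pics/top5.png

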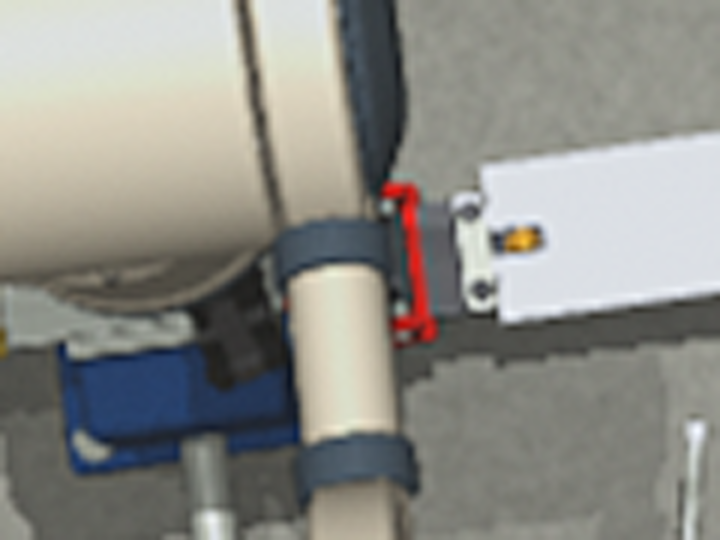

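```bash

python3 -m crank '[[0,[20,0,0],0],[0,[15,0,0],0],[0,[8,0,0],0],[0,[0,0,0],0]]'>/dev/null; python3 st.py
python3 - <<'E'
from h import *
im=bot.get_image("scene"); crop(im,300,130,90,68,8,"pics/s6.png")
E
```

```text
t 21.425 TCP rel pin, scraper x,y: 103.52 1.24 z 227.56 yaw 22.0 F tool [ 0.3 -0.4 -0. ] T tool [-0.01  0.04  0.03] w 0.0001 j6 2.869
```

View pics/s6.png

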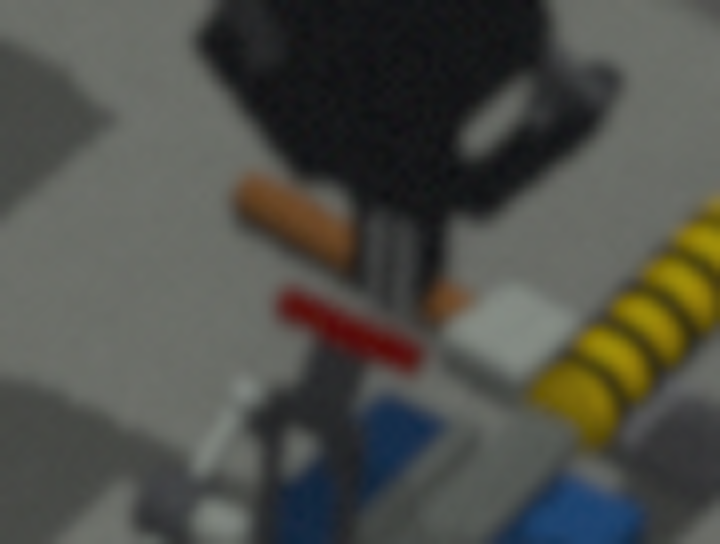

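```bash

python3 -m crank '[[0,[0,2,-8],0],[0,[0,2,-8],0],[0,[0,2,-8],0],[0,[0,2,-8],0]]'>/dev/null; python3 st.py
python3 - <<'E'
from h import *
im=bot.get_image("scene"); crop(im,300,130,90,68,8,"pics/s7.png")
E
```

```text
t 21.975 TCP rel pin, scraper x,y: 69.96 0.49 z 228.1 yaw 22.0 F tool [-1.2 -0.7  1.4] T tool [-0.01 -0.2   0.02] w 0.0001 j6 2.809
```

View pics/s7.png

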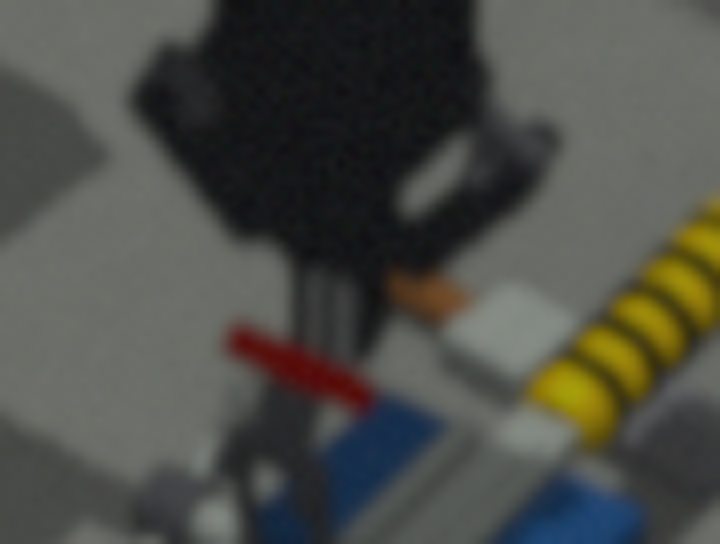

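```bash

python3 -m crank '[[0,[0,2,-8],0],[0,[0,2,-8],0],[0,[1,2,-8],0],[0,[2,2,-8],0],[0,[2,2,-8],0],[0,[3,2,-8],0],[0,[0,0,0],0]]'>/dev/null; python3 st.py
python3 - <<'E'
from h import *
im=bot.get_image("scene"); crop(im,280,140,90,68,8,"pics/s8.png")
E
```

```text
t 22.9 TCP rel pin, scraper x,y: 20.6 -0.29 z 219.66 yaw 21.97 F tool [-0.4  0.3  0.7] T tool [ 0.04  0.04 -0.02] w 0.0001 j6 2.722
```

View pics/s8.png

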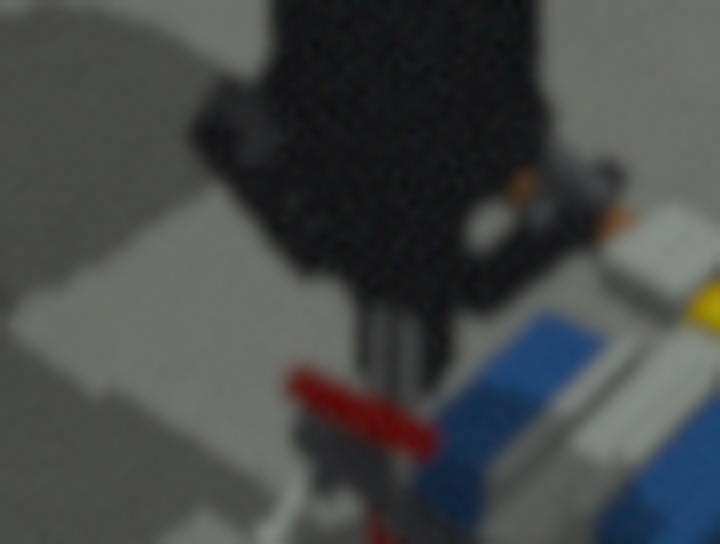

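```bash

python3 -m crank '[[0,[1,2,-8],0],[0,[1,2,-8],0],[0,[0,2,-8],0],[0,[0,0,0],0]]'>/dev/null; python3 st.py
python3 -m crank '[[0,[-6,0,2],0],[0,[-4,2,-8],0],[0,[0,2,-8],0],[0,[0,1,-4],0],[0,[0,0,0],0]]'>/dev/null; python3 st.py
python3 - <<'E'
from h import *
im=bot.get_image("scene"); crop(im,270,150,90,68,8,"pics/s9.png")
E
```

```text
t 23.45 TCP rel pin, scraper x,y: -4.33 -0.83 z 218.05 yaw 21.96 F tool [ 0.4 -0.6  0.6] T tool [-0.03  0.03 -0.01] w 0.0005 j6 2.679
t 24.075 TCP rel pin, scraper x,y: -22.59 -0.5 z 227.83 yaw 21.98 F tool [-0.  -0.5  0.2] T tool [ 0.01 -0.03  0.02] w 0.0001 j6 2.647
```

View pics/s9.png

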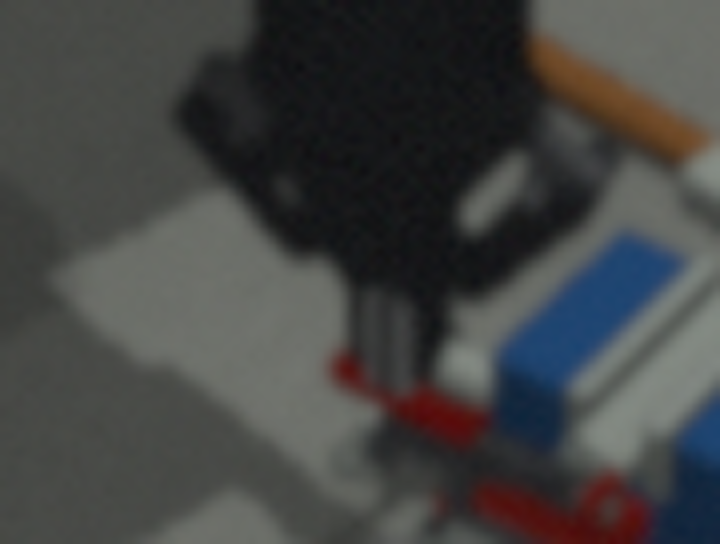

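```bash

python3 -m crank '[[0,[8,0,-1],0],[0,[8,0.5,-1],0],[0,[7,1.5,-5],0],[0,[7,1.3,-5],0],[0,[7,1.2,-5],0],[0,[6,1,-4],0],[0,[0,0,0],0]]'>/dev/null; python3 st.py
python3 - <<'E'
from h import *
im=bot.get_image("scene"); crop(im,270,150,90,68,8,"pics/s10.png")
E
```

```text
t 25.0 TCP rel pin, scraper x,y: -43.74 -0.15 z 184.12 yaw 22.0 F tool [ 0.6  0.7 -0.1] T tool [ 0.04 -0.02  0.  ] w -0.0002 j6 2.61
```

View pics/s10.png

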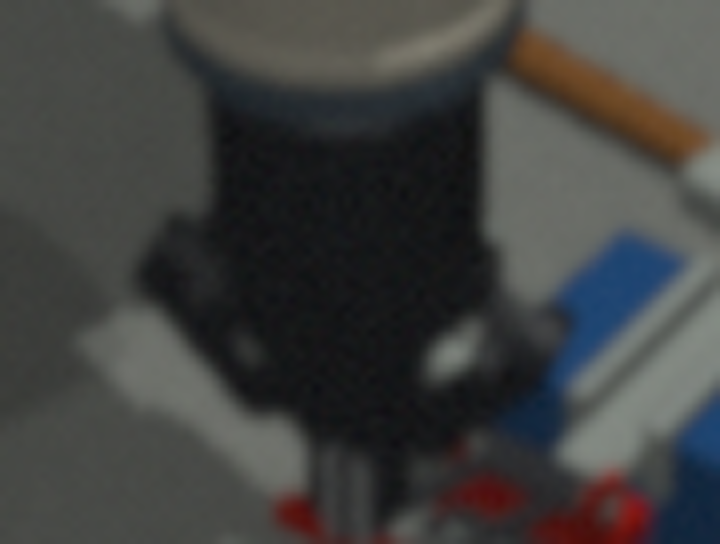

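```bash

python3 -m crank '[[0,[7,0.8,-3],0],[0,[7,0.8,-3],0],[0,[6,0.5,-2],0],[0,[6,0.5,-2],0],[0,[4,0.2,-1],0],[0,[0,0,0],0]]'>/dev/null; python3 st.py
python3 - <<'E'
from h import *
im=bot.get_image("scene"); crop(im,260,160,90,68,8,"pics/s11.png")
im=bot.get_image("top"); crop(im,280,220,80,60,9,"pics/t11.png")
E
```

```text
t 25.8 TCP rel pin, scraper x,y: -55.2 -0.58 z 154.59 yaw 22.0 F tool [ 0.3  0.4 -0.5] T tool [-0.06 -0.01 -0.01] w -0.0002 j6 2.591
```

View pics/s11.png

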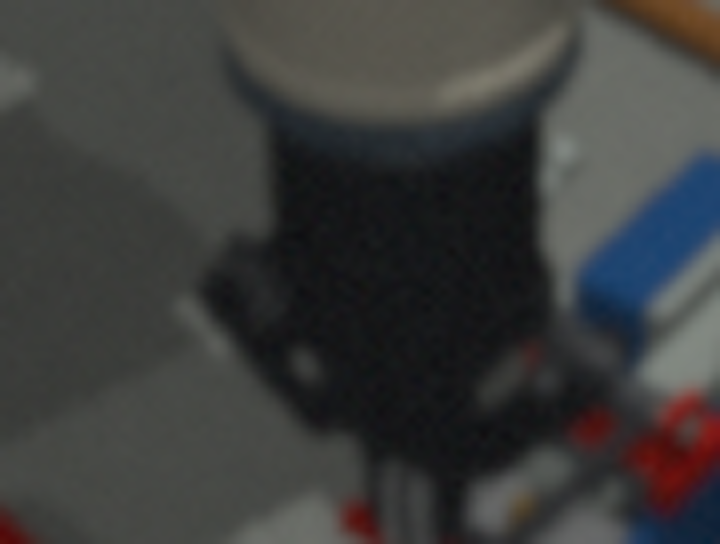

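View pics/t11.png

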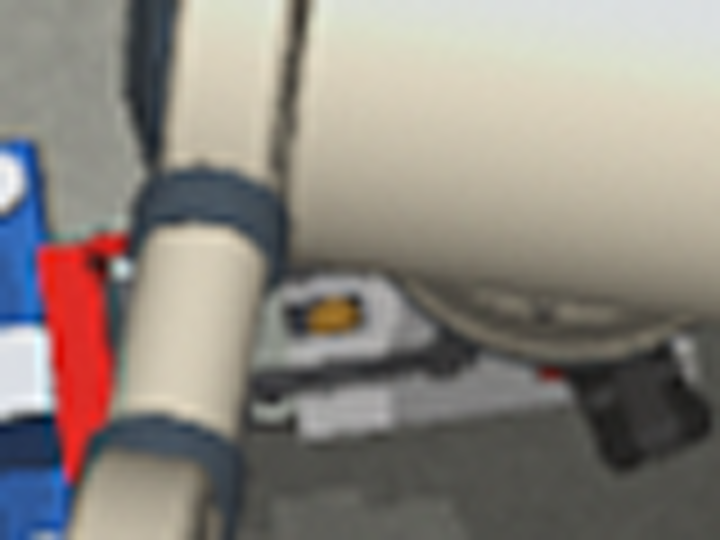

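The lever is down near the blade, with its fork straddling the pin and the bar under the fingertips. Pressing down in small steps.

```bash

python3 -m crank '[[0,[2,0,0],0],[0,[0,0,0],0]]'>/dev/null; python3 st.py
python3 -m crank '[[0,[2,0,0],0],[0,[0,0,0],0]]'>/dev/null; python3 st.py
python3 -m crank '[[0,[1,0,0],0],[0,[0,0,0],0]]'>/dev/null; python3 st.py
python3 -m crank '[[0,[1,0,0],0],[0,[0,0,0],0]]'>/dev/null; python3 st.py
```

```text
t 26.15 TCP rel pin, scraper x,y: -55.19 -0.87 z 152.97 yaw 22.02 F tool [-0.  -0.  -0.2] T tool [ 0.02  0.01 -0.  ] w -0.0003 j6 2.591
t 26.4 TCP rel pin, scraper x,y: -55.25 -0.81 z 150.85 yaw 22.01 F tool [0.5 0.3 0.2] T tool [0.04 0.01 0.05] w -0.0002 j6 2.591
t 26.65 TCP rel pin, scraper x,y: -55.32 -0.86 z 150.02 yaw 22.01 F tool [-0.9  0.4 -0.6] T tool [-0.04  0.12  0.09] w -0.0001 j6 2.591
t 26.9 TCP rel pin, scraper x,y: -55.33 -0.97 z 149.67 yaw 22.01 F tool [-13.    2.4  -0.4] T tool [ 0.02 -0.13  0.63] w -0.0001 j6 2.591
```

```bash

python3 -m crank '[[0,[1,0,0],0],[0,[0,0,0],0]]'>/dev/null; python3 st.py
python3 -m crank '[[0,[0.7,0,0],0],[0,[0,0,0],0],[0,[0,0,0],0]]'>/dev/null; python3 st.py
```

```text
t 27.15 TCP rel pin, scraper x,y: -55.39 -1.09 z 149.38 yaw 22.01 F tool [-25.7   7.6   2.5] T tool [ 0.03 -0.42  1.2 ] w -0.0001 j6 2.591
t 27.525 TCP rel pin, scraper x,y: -55.39 -1.16 z 149.23 yaw 22.02 F tool [-34.4   8.6   3.3] T tool [-0.07 -0.66  1.6 ] w -0.0002 j6 2.591
```

It has gone stiff at the predicted height (tip at z 149 to 150, 34 N). Letting go and backing away.

```bash

python3 -m crank '[[0,[-5,0,0],0],[0,[-25,0,0],0],[0,[-40,0,0],0],[0,[-30,0,-25],0],[0,[0,0,-40],0],[0,[0,0,-40],0],[0,[0,0,-20],0],[0,[0,0,0],0],[0,[0,0,0],0]]'
python3 - <<'E'
from h import *
im=bot.get_image("top"); crop(im,230,200,140,105,5.7,"pics/t12.png"); cv2.imwrite("pics/t12f.png",im["color"])
im=bot.get_image("scene"); crop(im,260,150,130,98,6,"pics/s12.png")
im=bot.get_image("wrist"); cv2.imwrite("pics/w12.png",im["color"])
E
```

```text
clock: 28.65
eef_pos: [0.6192, -0.1506, 0.2471]
orientation: [-0.586, 0.395, 0.587, 0.395]
contact_force: [0.3, 0.7, -0.2]
grip_width: 0.0
```

View pics/t12.png

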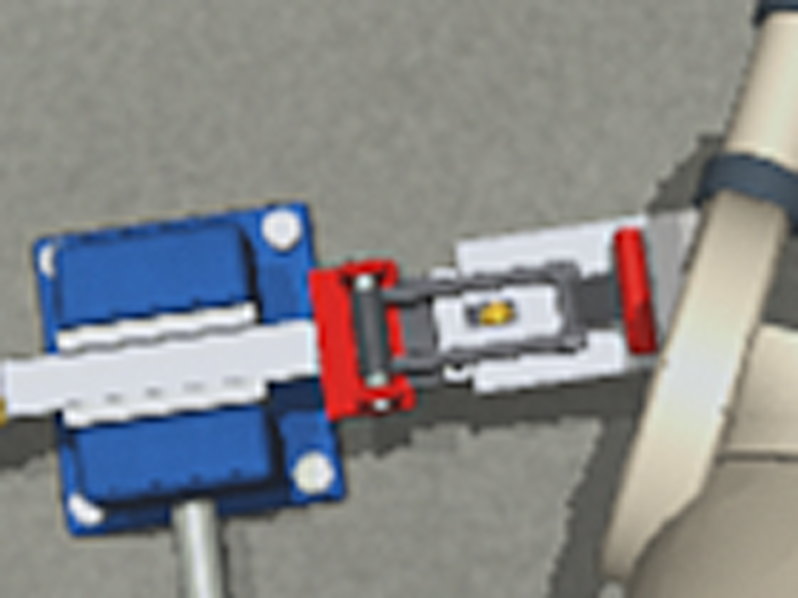

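View pics/s12.png

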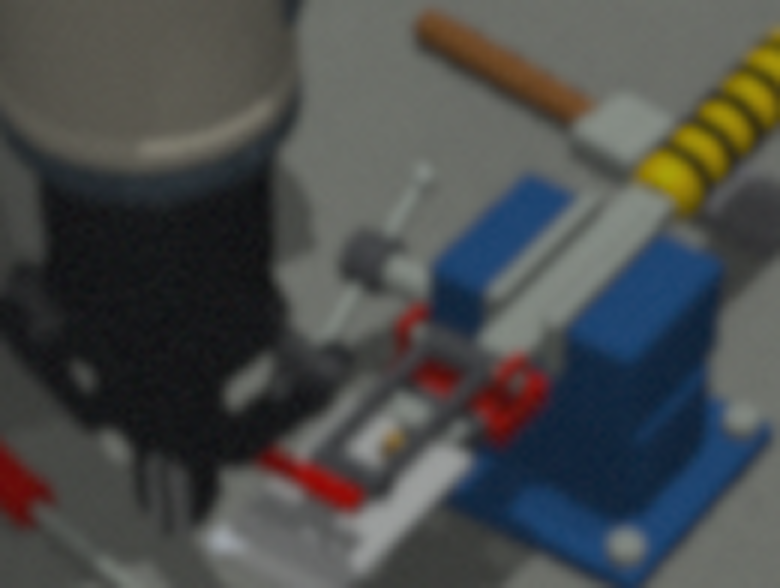

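View pics/t12f.png

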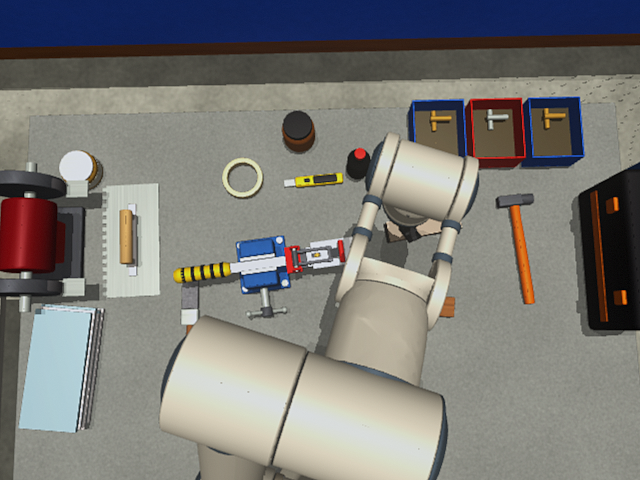

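View pics/w12.png

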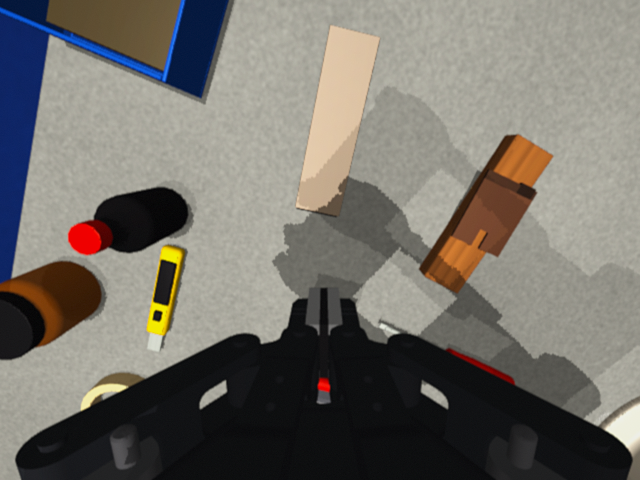

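```bash
python3 - <<'E'
from h import *
im=bot.get_image("top"); P=pts(im); hsv=cv2.cvtColor(im["color"],cv2.COLOR_BGR2HSV)
m=((hsv[...,0]<8)|(hsv[...,0]>172))&(hsv[...,1]>150); m[:,:334]=0;m[:,347:]=0;m[:236]=0;m[266:]=0
v,u=np.nonzero(m); q=np.median(P[v,u],axis=0)*1000
xs=np.array([-.1219,.9925]); print("bar",q.round(1),"rel pin x",((q[:2]-[565.2,19])@xs).round(1),len(u))
c=im["color"]; m=(c.min(-1)>190).astype(np.uint8); m[:,:305]=0;m[:,345:]=0;m[:235]=0;m[275:]=0
cn=max(cv2.findContours(m,cv2.RETR_EXTERNAL,cv2.CHAIN_APPROX_NONE)[0],key=cv2.contourArea)[:,0]
W=np.array([onz(im,a,b,.119)[:2] for a,b in cn])*1000
r=(W-[565.2,19])@np.c_[xs,[-.9925,-.1219]]
for lo,hi in ((-31,-24),(24,31)):
    k=(r[:,1]>lo)&(r[:,1]<hi); print("rear edge x at y",lo,hi,r[k,0].max().round(1))
print("y extent",r[:,1].min().round(1),r[:,1].max().round(1))
E
```

```text
bar [569.4 -35.3 150.3] rel pin x -54.4 104
rear edge x at y -31 -24 11.9Traceback (most recent call last):
  File "<stdin>", line 11, in <module>
    return umr_maximum(a, axis, None, out, keepdims, initial, where)
ValueError: zero-size array to reduction operation maximum which has no identity
```

The bar is at x −54 with its top at z 150, as it should be when fully down, and the rear edge is 12 behind the pin. Handing in.

```bash
python3 -c "
from workcell import bot
print(bot.finish_job())"
```

```text
the job is handed in; nothing more can be done
None
```

The bright blade is back on the scraper, home against the stop, with the clamp lever pressed fully down, and I handed the job in at about 29 s.

**Fitting:** I took the blade off the whetstone by its long sides and laid it on the bed. I slid its notch over the pin with side forces of about 3 N or less. It met the stop at about 14 N along the slide, and I released it there.

**Clamping:** I swung the lever over with the fingers shut and pressed it down until it went stiff at about 34 N. I then let go and backed well clear.

**Last checks:**
- **Blade:** before clamping, the wrist view showed the rear edge flush and square on the stop bar, with the pin in the notch. Afterwards the top view put the edge 11.9 mm behind the pin on one side (12 expected).
- **Lever:** the bar is at x −54 with its top at z 150 mm, against −55 and 150 expected for fully down.
- **Other tools:** those visible in the last pictures look undisturbed.

**Failed or disagreed:**
- The same edge check on the other side returned no points, because that part of the blade was missing from the colour mask. Squareness after clamping therefore rests on the pictures.
- The two cameras differed by about 2.5 mm on the pin's position along the slide. The contact with the stop agreed with the top camera.

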